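Clip the tool caddy to the bench's snap hook

ROBOT

A 6-joint arm with a two-finger parallel gripper is mounted at the origin on the work surface. World frame = base frame: x ahead of the robot, y to its left, z up, the work surface at z = 0. Lengths are in m, angles in rad, forces in N, time in s.
With the tool pointing down it reaches from about 0.25 to 0.725 m from the base axis. Payload 9.7 kg.
Tool frame: the origin (TCP) lies on the centre line of the jaws, within the pads' length; the fingertips stand 14 mm ahead of it and the grasp point (between the pads) lies 5 mm behind it (bot.tips_ahead is the distance from the TCP to the fingertips, in m); z points along the fingers, y is the line along which they close (so a half turn about z gives the same grasp; the last joint's range is limited). The gripper opens to 85 mm and grips with 20 to 120 N. Pads are 22 mm wide; open, the fingers measure 114 mm over their backs; the gripper's body (76 mm by 85 mm) begins 54 mm behind the grasp point. The pads swing forward as they close: fully open they stand 13 mm farther back than shut.
Start: joints at [1.32, 0.087, 0.176, 1.66, 0, 1.571], TCP at [0.136, 0.533, 0.245] pointing down, gripper open.
Joint ranges: [-3.13, 3.13], [-0.85, 1.81], [-1.15, 1.24], [-2.2, 2.28], [-1.44, 1.52], [-3.14, 3.14]. Speed limits (rad/s): [2.22, 2.22, 2.57, 3.14, 3.14, 3.14].

INTERFACE

Orientations are given as a 3x3 rotation matrix whose columns are the frame's x, y, z axes.
In Python, from station import readout, cams, bot gives the robot as it stands.
- The arm moves only by the tool arm_command, never from a script. Its argument "steps" is a list of rows, each a list of 7 numbers: the shift along the tool's x, y, z in m, then the turn, a rotation vector about the tool's x, y, z in rad, then the finger opening in m, from 0 to 0.0854. A call has 1 to 8 rows; each row is the pose to reach, as a shift and turn from the pose commanded when the call began, along the tool's axes at that moment; what a row does not reach only later rows make up. A row lasts 1/10 s, in which the tool goes at most 50 mm and 8.59 degrees, less where a joint would pass 70% of its speed; a pose out of reach is approached as far as the arm can. A call with a gripper value outside its range is refused whole. The fingers move at their own pace and stop on an object; "grip_force" is the grip in N (left out, the last holds). Time passes only in rows, so rows that repeat a pose let the fingers close. It gives the time, the measured TCP pose, the force, the opening and the grip force at its end, in the units of the state.
- readout.get_state(): the state, without advancing time (a new reading comes with each control period).
- cams.camera(name): name is "scene" or "top" or "wrist"; returns (picture, depth): 384x512x3 uint8, red, green, blue; 384x512 float32, m along the optical axis (not along the pixel's ray), 0 where there is no reading.
- cams.camera_params(name): a dict with "fovy" (degrees; the focal length in pixels is half the picture's height over the tangent of half this angle, whatever the lens; pixels are square), "cx", "cy" (the principal point, pixels), "D" ([k1, k2, p1, p2, k3] as OpenCV has them; the pictures are not rectified), "R" (3x3) and "t" (3): a world point X has camera coordinates R X + t; the wrist camera has in their place "mount" (4x4, takes a point from camera to tool coordinates, whose origin is the TCP and whose axes are the flange's). Camera axes: x right, y down, z forward; pixel columns grow to the right and rows downward; lengths in m; the calibration is good to about 2 mm. A picture is of the moment at which its call begins: read the wrist's pose just before it. camera_params takes no time and is no camera call.
- bot.hand_in(): hands the job in; it is judged then, once.
The state is a dict: "t": time; "joints": joint angles; "qvel": joint speeds; "joint_torque": joint torques, N m; "eef_pos": TCP position; "tcp_rot": TCP orientation; "contact_force": force on the tool from outside, world axes, zero at the start; "moment": the same for the moment, N m; "gripper_width": opening from 0.0 (shut) to 1.0 (fully open); "gripper_force": force on a finger pad.
Only numpy, scipy, OpenCV 4.12 (cv2) and the standard library are available. Lean on these libraries where they do the work, as an engineer would, in place of code of your own. Each camera call takes 0.05 s, during which the arm holds its last target. There are 200 camera calls.

TASK

Pick up the wooden tool caddy by its bar handle and clip it to the bench anchor: push its steel ring gently against the hook's red sprung gate until the gate snaps shut behind it, and press the ring home against the back of the hook with about 10 N, no more than 20 N. Keep the caddy level, leave the other things on the bench alone, and let go with the caddy clipped and standing flat on the bench.

Things in the scene. Friction and masses are not known exactly. Their poses are not given: they have to be found in the camera images.
- caddy: Sizes in mm. Loose wooden tote, 0.5 to 0.8 kg with the pots fixed in it: 120 long (own x), 100 wide (y), side walls 50 high; end boards 50 wide at x = +-56 rise to 98 and carry the handle. Origin: centre of its underside; z up, +x towards the steel D-ring on its front end board.
- grip (a point): (mm) Centre of the caddy's square bar handle, 87 above its underside: dark wood, 104 long along the caddy's x, 20 wide (y), 18 high. Straddle it from above, fingers closing along the caddy's y. 60 mm either side of the handle nothing in the caddy stands higher than 50.
- ring_bar (a point): (mm) Middle of the D-ring's upright outer bar, 8 diameter: 105 ahead of the caddy's origin along its x, 55 above its underside. Axes as the caddy's. The ring stands upright in the caddy's xz plane: legs at heights 29 and 81, bar straight from 39 to 71, 37 clear between bar and board.
- anchor: (mm) Steel base plate fixed to the bench, 120 (x) x 80 (y) x 12; origin: centre of its underside. On it a blue block (50 x 44, top at 66, wing knob to 84) carries a level steel snap hook of 8 mm wire, its mouth facing the anchor's -x. Push the ring in along +x, caddy's +x along anchor's +x.
- mouth (a point): (mm) Nominal centre of the shut gate: anchor x = -75, y = 0, height 55; fixed to the anchor, same axes. Block, hook and gate are clamped in a slot, together up to 12 nearer or farther along x than this point; this is not measured: feel for it. Sideways exact. Fixed nose wall along y = -16.5, 8 thick, its tip turned in to y = -12.5, 10 ahead of the gate; bar's centre may enter at y -4 to +3.
- gate (a joint): (mm) Red gate, 8 thick, hinged at y = +21.5, tip y = -3.5: 0 shut, grows inwards to 1.25 rad; 0.3 to 0.8 before it slips off the bar and snaps shut. From the real gate line the bar's centre touches it at -8, frees it 10 to 20 beyond, meets the hook's back at 22. Push rises from 3 to 6-10 N, drops at the snap, climbs steeply at the back.
- mug: White mug, 76 diameter, 85 high, bystander; origin under its centre.
- bowl: Steel bowl, 120 diameter, 50 high, bystander; origin under its centre.
- sanding_block: Cork sanding block 100 x 60 x 35, bystander; origin under its centre.
- dust_brush: Hand brush lying on the bench, about 200 mm long, bystander; origin under its middle.
There are look-alikes about, which are no part of the job. Leave any green look-alike of the anchor alone.

How it is judged:
By the outcome, as a careful person would: the job done as asked, in the order asked, and still so for the second after the job is handed in, with the robot touching nothing.
It also fails if it takes over 64 s, if anything falls off the work surface, if the arm or the gripper's body presses on something with over 40 N, if the wrist force passes 120 N, or if a joint passes its speed limit or range.

## Working session

There is one attempt and no reset: what is moved stays moved. The work goes in short steps, Python scripts to look and compute and a tool call to move; the robot and the scene stay as the last step left them, time stands still between calls to the robot, and variables do not carry over. Pictures are saved under pics/ and viewed, at most 10 in all, crops included, and the job is handed in when it is done.

Besides the shell and the picture viewer there is one more tool, called after "Call:" as a command line: name --pt "numbers of a row" for each row, then --argument value for the rest. arm_command: Moves the arm, as the interface text tells. Its arguments: {"type":"object","properties":{"steps":{"type":"array"},"grip_force":{"type":"number"}},"required":["steps"]}

```bash
ls; mkdir -p pics; python3 - <<'E'
from station import readout,cams,bot
import cv2,numpy as np
s=readout.get_state();print({k:np.round(v,3).tolist() for k,v in s.items()})
for n in("scene","top"):
    p,d=cams.camera(n);cv2.imwrite(f"pics/{n}0.png",p[:,:,::-1]);np.savez(f"{n}0.npz",p=p,d=d)
    print(n,cams.camera_params(n))
print(cams.camera_params("wrist"))
E
```

```text
pics
{'t': 0.0, 'joints': [1.32, 0.087, 0.175, 1.66, -0.0, 1.571], 'qvel': [-0.001, -0.001, 0.001, -0.001, -0.001, -0.0], 'joint_torque': [0.001, -52.039, 46.48, 0.017, 0.0, -0.0], 'eef_pos': [0.136, 0.533, 0.245], 'tcp_rot': [[-0.969, 0.248, -0.0], [0.248, 0.969, -0.001], [-0.0, -0.001, -1.0]], 'contact_force': [-0.019, -0.283, -0.161], 'moment': [0.022, 0.038, -0.047], 'gripper_force': 0.0, 'gripper_width': 0.997}
scene {'fovy': 57.1195966087697, 'cx': 253.7666566954083, 'cy': 191.5114370899658, 'D': array([-0.03212121,  0.        ,  0.        ,  0.        ,  0.        ]), 'R': array([[ 0.70402414,  0.70992548, -0.01886334],
       [ 0.38807398, -0.40682164, -0.82697929],
       [-0.59476768,  0.57489301, -0.56191586]]), 't': array([-0.43137534, -0.15241756,  1.32037575])}
top {'fovy': 46.77154023592089, 'cx': 253.66633880854394, 'cy': 187.5558178600225, 'D': array([-0.14337762,  0.        ,  0.        ,  0.        ,  0.        ]), 'R': array([[-0.02525938, -0.99932311, -0.02674497],
       [-0.99853919,  0.02649977, -0.04708763],
       [ 0.04776449,  0.02551649, -0.99853265]]), 't': array([0.05070393, 0.61371861, 1.16297078])}
{'fovy': 68.86614848560909, 'cx': 254.77058605415732, 'cy': 188.45646527921085, 'D': array([-0.0682548,  0.       ,  0.       ,  0.       ,  0.       ]), 'mount': array([[-1.27962846e-04, -9.50160132e-01, -3.11762259e-01,
         8.09439321e-02],
       [ 9.99997931e-01,  5.11295073e-04, -1.96872699e-03,
        -1.51614157e-03],
       [ 2.03000841e-03, -3.11761866e-01,  9.50158101e-01,
        -1.28271132e-01],
       [ 0.00000000e+00,  0.00000000e+00,  0.00000000e+00,
         1.00000000e+00]])}
```

View pics/top0.png

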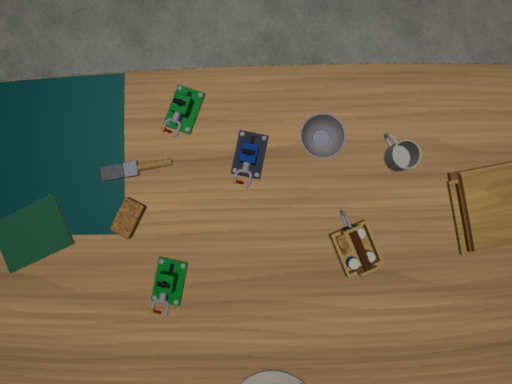

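View pics/scene0.png

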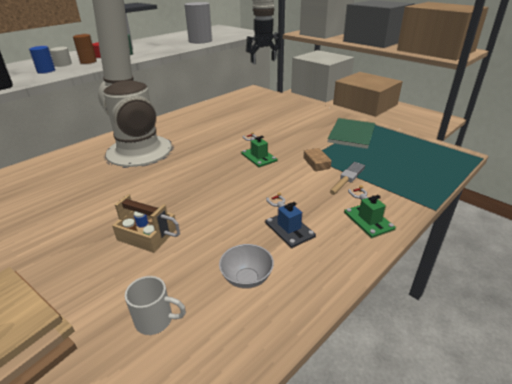

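Candidates for the anchor are blue at top (248,158), green at (183,110) and green at (168,285). The blue block on a dark steel plate fits, and green ones are to be left alone. The only tote with a dark bar handle and a ring is at (356,250). I'll confirm both in one crop.

```bash
cat > h.py <<'E'
import numpy as np,cv2
from station import readout,cams,bot
def K(P):
    f=192/np.tan(np.radians(P["fovy"]/2));return np.array([[f,0,P["cx"]],[0,f,P["cy"]],[0,0,1]])
def pose(n,s=None):
    P=cams.camera_params(n)
    if n!="wrist":return P,P["R"].T,-P["R"].T@P["t"]
    R=np.array(s["tcp_rot"]);M=P["mount"];return P,R@M[:3,:3],R@M[:3,3]+np.array(s["eef_pos"])
def onplane(uv,z,n,s=None):
    P,R,c=pose(n,s);u=cv2.undistortPoints(np.float64(uv).reshape(-1,1,2),K(P),P["D"])[:,0]
    r=np.c_[u,np.ones(len(u))]@R.T;return c+r*((z-c[2])/r[:,2])[:,None]
def cloud(d,n,s=None):
    P,R,c=pose(n,s);v,u=np.mgrid[:384,:512];uv=np.c_[u.ravel(),v.ravel()].astype(float)
    q=cv2.undistortPoints(uv.reshape(-1,1,2),K(P),P["D"])[:,0]
    return ((np.c_[q,np.ones(len(q))]*d.ravel()[:,None])@R.T+c).reshape(384,512,3)
E
python3 - <<'E'
from h import *
z=np.load("top0.npz");p=z["p"];X=cloud(z["d"],"top")
c=cv2.resize(np.hstack([p[120:200,210:290],p[200:280,315:395]]),None,fx=5,fy=5,interpolation=cv2.INTER_CUBIC)
cv2.imwrite("pics/crop.png",c[:,:,::-1])
hsv=cv2.cvtColor(p,cv2.COLOR_RGB2HSV)
# plate: dark bluish around anchor ; handle: high dark wood
def rect(m,z,name):
    n,l,st,ce=cv2.connectedComponentsWithStats(m.astype(np.uint8));i=1+np.argmax(st[1:,4]);
    v,u=np.nonzero(l==i);W=onplane(np.c_[u,v],z,"top")[:,:2]
    r=cv2.minAreaRect((W*1000).astype(np.float32));print(name,len(u),u.mean(),v.mean(),r, X[l==i][:,2].mean())
roi=np.zeros((384,512),bool);roi[120:200,210:290]=1
rect(roi&(hsv[...,0]>95)&(hsv[...,0]<135)&(hsv[...,1]>150)&(hsv[...,2]>90),.066,"blue")
rect(roi&(X[...,2]>.006)&(X[...,2]<.02),.012,"plate")
roi[:]=0;roi[200:280,315:395]=1
rect(roi&(X[...,2]>.086)&(X[...,2]<.12),.097,"handle+boards")
rect(roi&(X[...,2]>.012),.05,"caddy")
E
```

```text
blue 229 248.2052401746725 152.3886462882096 ((703.0647583007812, 45.45275115966797), (41.57920455932617, 47.33344650268555), 77.02457427978516) 0.0704950425053971
plate 808 250.38737623762376 151.4121287128713 ((705.3173217773438, 44.847373962402344), (79.86087799072266, 120.16300201416016), 76.935791015625) 0.011963085190329138
handle+boards 523 360.23135755258124 249.77055449330783 ((451.6696472167969, -225.97869873046875), (127.46131134033203, 49.828765869140625), 20.997034072875977) 0.09521815866516364
caddy 1768 356.19457013574663 247.8337104072398 ((465.58612060546875, -218.7698211669922), (179.83493041992188, 107.44591522216797), 20.767648696899414) 0.0668032035335748
```

View pics/crop.png

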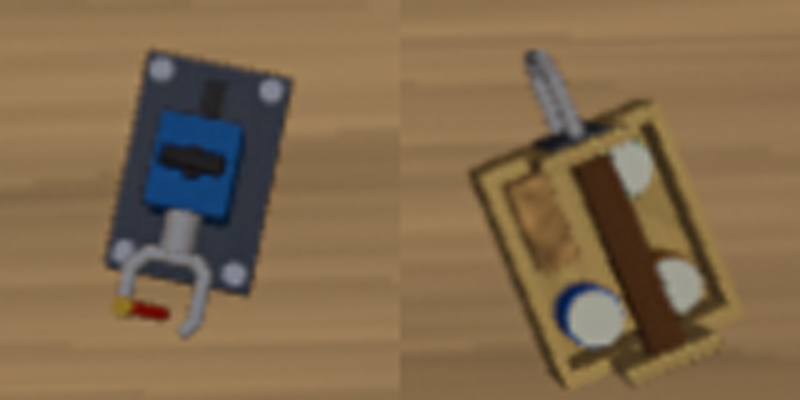

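The crop confirms it. Left, the blue block on a dark plate, with the hook mouth, red gate and yellow hinge at the bottom-left (crop 120–200,300). Right, the caddy, with its dark handle and its ring at upper left. Anchor yaw is about -13°, caddy yaw about +21°. I'll fly over the anchor for a closer wrist look.

Call:
arm_command --pt "-0.573 -0.3345 0 0 0 -0.023 0.0854" --pt "-0.573 -0.3345 0 0 0 -0.023 0.0854" --pt "-0.573 -0.3345 0 0 0 -0.023 0.0854" --pt "-0.573 -0.3345 0 0 0 -0.023 0.0854" --pt "-0.573 -0.3345 0 0 0 -0.023 0.0854" --pt "-0.573 -0.3345 0 0 0 -0.023 0.0854" --pt "-0.573 -0.3345 0 0 0 -0.023 0.0854" --pt "-0.573 -0.3345 0 0 0 -0.023 0.0854"

```text
t: 0.9
eef_pos: [0.4221, 0.2499, 0.2452]
tcp_rot: [[-0.974, 0.226, -0.0], [0.226, 0.974, 0.0], [0.0, 0.0, -1.0]]
contact_force: [0.4, 1.6, -0.4]
gripper_width: 0.998
gripper_force: 0.0
```

Call:
arm_command --pt "-0.222 -0.136 0 0 0 0 0.0854" --pt "-0.222 -0.136 0 0 0 0 0.0854" --pt "-0.222 -0.136 0 0 0 0 0.0854" --pt "-0.222 -0.136 0 0 0 0 0.0854" --pt "-0.222 -0.136 0 0 0 0 0.0854" --pt "-0.222 -0.136 0 0 0 0 0.0854" --pt "-0.222 -0.136 0 0 0 0 0.0854" --pt "-0.222 -0.136 0 0 0 0 0.0854"

```text
t: 1.7
eef_pos: [0.6061, 0.0696, 0.245]
tcp_rot: [[-0.974, 0.226, -0.001], [0.226, 0.974, 0.0], [0.001, -0.0, -1.0]]
contact_force: [-0.7, 0.3, -0.3]
gripper_width: 1.0
gripper_force: 0.0
```

```bash
python3 - <<'E'
from h import *
s=readout.get_state();p,d=cams.camera("wrist");np.savez("w1.npz",p=p,d=d,**{k:s[k] for k in("eef_pos","tcp_rot")})
print(s["eef_pos"],s["joints"],s["contact_force"])
cv2.imwrite("pics/w1.png",p[:,:,::-1]);X=cloud(d,"wrist",s)
hsv=cv2.cvtColor(p,cv2.COLOR_RGB2HSV)
def rect(m,z,name):
    n,l,st,ce=cv2.connectedComponentsWithStats(m.astype(np.uint8));i=1+np.argmax(st[1:,4]);
    v,u=np.nonzero(l==i);W=onplane(np.c_[u,v],z,"wrist",s)[:,:2]
    r=cv2.minAreaRect((W*1000).astype(np.float32));print(name,len(u),u.mean(),v.mean(),r,X[l==i].mean(0))
H,S,V=[hsv[...,i] for i in range(3)]
rect((H>95)&(H<135)&(S>150)&(V>60)&(X[...,2]>.06)&(X[...,2]<.07),.066,"blue")
rect((X[...,2]>.006)&(X[...,2]<.018),.012,"plate")
rect(((H<8)|(H>172))&(S>150)&(X[...,2]>.04),.055,"gate")
# steel hook points in anchor frame
a=np.radians(-13.06);A=np.array([[np.cos(a),-np.sin(a)],[np.sin(a),np.cos(a)]])
q=(X[...,:2]-[.7053,.0448])@A*1000
m=(X[...,2]>.045)&(X[...,2]<.062)&(q[...,0]<-26)&(q[...,0]>-115)&(abs(q[...,1])<40)
for x in range(-112,-26,4):
    k=m&(abs(q[...,0]-x)<2)
    if k.sum(): 
        y=np.sort(q[k][:,1]);print(x,k.sum(),"y",y.min().round(1),y.max().round(1),"neg",y[y<0][[0,-1]].round(1) if (y<0).any() else "", "pos",y[y>0][[0,-1]].round(1) if (y>0).any() else "")
E
```

```text
[0.60606694 0.06961133 0.24503947] [1.14214271e-01 2.36858249e-01 3.45165499e-01 1.68002503e+00
 3.19902736e-04 3.41993284e-01] [-0.65302506  0.2972603  -0.2970022 ]
blue 705 252.47659574468085 241.76737588652483 ((697.1376953125, 43.17333221435547), (41.20683288574219, 46.50027847290039), 76.96574401855469) [0.69195377 0.0445969  0.06562305]
plate 1695 251.75929203539823 225.41474926253687 ((698.6906127929688, 41.813751220703125), (79.80362701416016, 119.77245330810547), 77.04316711425781) [0.69571737 0.04216765 0.01209825]
gate 90 257.3333333333333 184.45555555555555 ((624.142822265625, 66.52989959716797), (17.85094451904297, 6.234949588775635), 76.9793472290039) [0.62319188 0.06654117 0.05778773]
-96 1 y -16.6 -16.6 neg [-16.6 -16.6] pos 
-92 31 y -21.3 17.5 neg [-21.3 -13.1] pos [16.2 17.5]
-88 102 y -23.8 22.3 neg [-23.8  -0.1] pos [ 1.  22.3]
-84 77 y -23.9 20.9 neg [-23.9  -0.1] pos [ 1.  20.9]
-80 42 y -24.0 18.6 neg [-24.   -0.1] pos [ 1.1 18.6]
-76 39 y -24.0 20.1 neg [-24.  -16.9] pos [14.1 20.1]
-72 41 y -24.1 20.3 neg [-24.1 -16.9] pos [14.2 20.3]
-68 40 y -24.2 20.4 neg [-24.2 -16.9] pos [14.2 20.4]
-64 48 y -24.3 20.5 neg [-24.3 -17. ] pos [12.  20.5]
-60 64 y -24.5 18.0 neg [-24.5  -0.1] pos [ 2.3 18. ]
-56 106 y -21.9 15.6 neg [-21.9  -0.1] pos [ 1.1 15.6]
-52 47 y -18.4 13.3 neg [-18.4  -0.1] pos [ 1.1 13.3]
-48 15 y -12.3 3.5 neg [-12.3  -0.1] pos [1.1 3.5]
-44 18 y -12.4 3.6 neg [-12.4  -0.1] pos [1.1 3.6]
-40 13 y -12.4 3.6 neg [-12.4  -9.9] pos [1.1 3.6]
-36 16 y -12.5 3.6 neg [-12.5  -9.9] pos [1.1 3.6]
-32 133 y -25.4 16.5 neg [-25.4  -0.1] pos [ 1.1 16.5]
-28 6 y -26.2 17.7 neg [-26.2 -25.7] pos [17.1 17.7]
```

View pics/w1.png

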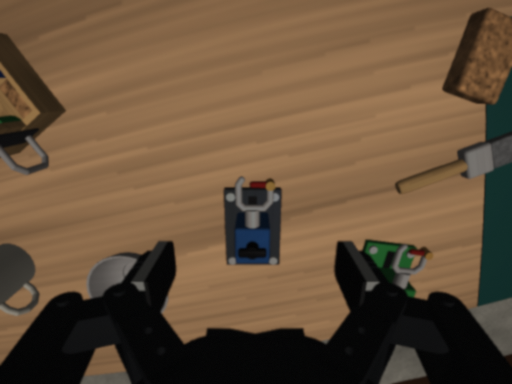

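The wrist view shows the hook mouth at (255,186), with the red gate at (257,184) and the nose on the left (238,190). The gate line is about 4 mm nearer than nominal. Top and wrist views differ by a few mm, so I'll check sideways alignment in one camera after the grasp. Next, over the caddy.

Call:
arm_command --pt "0.087 -0.321 0.035 0 0 -0.594 0.0854" --pt "0.087 -0.321 0.035 0 0 -0.594 0.0854" --pt "0.087 -0.321 0.035 0 0 -0.594 0.0854" --pt "0.087 -0.321 0.035 0 0 -0.594 0.0854" --pt "0.087 -0.321 0.035 0 0 -0.594 0.0854" --pt "0.087 -0.321 0.035 0 0 -0.594 0.0854" --pt "0.087 -0.321 0.035 0 0 -0.594 0.0854" --pt "0.087 -0.321 0.035 0 0 -0.594 0.0854"

```text
t: 2.55
eef_pos: [0.447, -0.2258, 0.2104]
tcp_rot: [[-0.935, -0.356, 0.0], [-0.356, 0.935, -0.001], [0.0, -0.001, -1.0]]
contact_force: [0.4, -0.2, -0.8]
gripper_width: 1.003
gripper_force: 0.0
```

Call:
arm_command --pt "0 0 0 0 0 0 0.0854" --pt "0 0 0 0 0 0 0.0854" --pt "0 0 0 0 0 0 0.0854" --pt "0 0 0 0 0 0 0.0854"

```text
t: 2.95
eef_pos: [0.45, -0.2229, 0.2104]
tcp_rot: [[-0.933, -0.36, 0.0], [-0.36, 0.933, -0.0], [-0.0, -0.0, -1.0]]
contact_force: [0.0, 0.2, 0.1]
gripper_width: 1.0
gripper_force: 0.0
```

```bash
python3 - <<'E'
from h import *
s=readout.get_state();p,d=cams.camera("wrist")
print(s["eef_pos"],s["joints"],s["contact_force"],s["tcp_rot"])
cv2.imwrite("pics/w2.png",p[:,:,::-1]);X=cloud(d,"wrist",s)
m=(X[...,2]>.088)&(X[...,2]<.103)&(np.hypot(X[...,0]-.4517,X[...,1]+.226)<.1)
n,l,st,ce=cv2.connectedComponentsWithStats(m.astype(np.uint8))
for i in range(1,n):
    if st[i,4]>40:
        v,u=np.nonzero(l==i);W=onplane(np.c_[u,v],.097,"wrist",s)[:,:2]
        print(st[i],ce[i],cv2.minAreaRect((W*1000).astype(np.float32)),X[l==i][:,2].mean())
E
```

```text
[ 0.44995156 -0.22290558  0.21040123] [-4.59990701e-01 -3.80122206e-02 -1.90998625e-02  1.58951774e+00
  5.67152666e-05 -8.28228279e-01] [0.00522155 0.18597365 0.08257643] [[-9.32963198e-01 -3.59971712e-01  1.96271701e-04]
 [-3.59971724e-01  9.32963213e-01 -3.39460108e-05]
 [-1.70894673e-04 -1.02322641e-04 -9.99999980e-01]]
[ 221  114   60  128 3511] [250.35374537 176.12674452] ((443.6341857910156, -230.6788330078125), (119.56017303466797, 49.792884826660156), 20.94580841064453) 0.09592165682983993
```

View pics/w2.png

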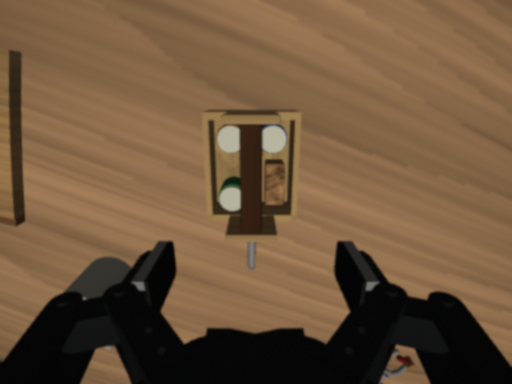

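The wrist view shows the caddy centred at (250,165), the handle in line and the ring at (252,255) below it. Descending on the handle.

Call:
arm_command --pt "0.0077 -0.0046 0.04 0 0 0 0.0854" --pt "0.0077 -0.0046 0.075 0 0 0 0.0854" --pt "0.0077 -0.0046 0.1 0 0 0 0.0854" --pt "0.0077 -0.0046 0.12 0 0 0 0.0854" --pt "0.0077 -0.0046 0.128 0 0 0 0.0854" --pt "0.0077 -0.0046 0.128 0 0 0 0.0854" --pt "0.0077 -0.0046 0.128 0 0 0 0.0854"

```text
t: 3.7
eef_pos: [0.4444, -0.2311, 0.0833]
tcp_rot: [[-0.934, -0.358, 0.001], [-0.358, 0.934, -0.0], [-0.001, -0.001, -1.0]]
contact_force: [0.2, 0.2, 1.0]
gripper_width: 1.003
gripper_force: 0.0
```

Call:
arm_command --pt "0 0 0 0 0 0 0.06" --pt "0 0 0 0 0 0 0.04" --pt "0 0 0 0 0 0 0.02" --pt "0 0 0 0 0 0 0.0" --pt "0 0 0 0 0 0 0.0" --pt "0 0 0 0 0 0 0.0" --pt "0 0 0 0 0 0 0.0" --pt "0 0 0 0 0 0 0.0" --grip_force 60

```text
t: 4.5
eef_pos: [0.4437, -0.2307, 0.0824]
tcp_rot: [[-0.934, -0.358, -0.0], [-0.358, 0.934, 0.001], [-0.0, 0.001, -1.0]]
contact_force: [-2.9, 4.0, 3.7]
gripper_width: 0.226
gripper_force: 60.9
```

Call:
arm_command --pt "0 0 -0.008 0 0 0 0" --pt "0 0 -0.02 0 0 0 0" --pt "0 0 -0.032 0 0 0 0" --pt "0 0 -0.04 0 0 0 0" --pt "-0.008 0.015 -0.04 0 0 0.03 0" --pt "-0.02 0.04 -0.04 0 0 0.08 0" --pt "-0.032 0.065 -0.04 0 0 0.13 0" --pt "-0.044 0.09 -0.04 0 0 0.18 0"

```text
t: 5.3
eef_pos: [0.4528, -0.1305, 0.1228]
tcp_rot: [[-0.983, -0.182, 0.0], [-0.182, 0.983, -0.0], [-0.0, -0.0, -1.0]]
contact_force: [0.6, -0.3, -7.8]
gripper_width: 0.22
gripper_force: 59.6
```

Call:
arm_command --pt "-0.008 0.028 0 0 0 0.05 0" --pt "-0.017 0.058 0 0 0 0.12 0" --pt "-0.027 0.09 0 0 0 0.19 0" --pt "-0.038 0.125 0 0 0 0.26 0" --pt "-0.048 0.16 0 0 0 0.33 0" --pt "-0.057 0.19 0 0 0 0.38 0" --pt "-0.062 0.208 0 0 0 0.41 0" --pt "-0.065 0.2166 0 0 0 0.416 0"

```text
t: 6.1
eef_pos: [0.4766, 0.0953, 0.1228]
tcp_rot: [[-0.974, 0.227, 0.0], [0.227, 0.974, 0.0], [-0.0, 0.0, -1.0]]
contact_force: [-0.0, -0.2, -6.3]
gripper_width: 0.221
gripper_force: 59.8
```

Call:
arm_command --pt "0 0 0.02 0 0 0 0" --pt "0 0 0.034 0 0 0 0" --pt "0 0 0.038 0 0 0 0" --pt "0 0 0.038 0 0 0 0" --pt "0 0 0.038 0 0 0 0" --pt "0 0 0.038 0 0 0 0"

```text
t: 6.7
eef_pos: [0.4769, 0.0934, 0.085]
tcp_rot: [[-0.974, 0.228, 0.001], [0.228, 0.974, 0.0], [-0.001, 0.0, -1.0]]
contact_force: [0.4, -0.2, -7.1]
gripper_width: 0.22
gripper_force: 59.8
```

```bash
python3 - <<'E'
from h import *
s=readout.get_state();print({k:np.round(s[k],4).tolist() for k in("t","eef_pos","tcp_rot","contact_force","moment")})
for n,(x0,y0,w,h) in dict(top=(180,120,100,130),scene=(210,130,120,120)).items():
    p,d=cams.camera(n);np.savez(f"{n}1.npz",p=p,d=d);X=cloud(d,n)
    cv2.imwrite(f"pics/{n}1.png",cv2.resize(p[y0:y0+h,x0:x0+w],None,fx=4.6,fy=4.6,interpolation=cv2.INTER_CUBIC)[:,:,::-1])
a=cv2.imread("pics/top1.png");b=cv2.imread("pics/scene1.png");h=min(len(a),len(b))
c=np.hstack([cv2.resize(a,(400,520)),cv2.resize(b,(400,400))[:400].copy() if 0 else cv2.copyMakeBorder(cv2.resize(b,(400,400)),0,120,0,0,cv2.BORDER_CONSTANT)])
cv2.imwrite("pics/both1.png",c)
E
```

```text
{'t': 6.7, 'eef_pos': [0.4769, 0.0934, 0.085], 'tcp_rot': [[-0.9736, 0.2282, 0.0011], [0.2282, 0.9736, 0.0001], [-0.0011, 0.0004, -1.0]], 'contact_force': [0.4285, -0.2215, -7.0652], 'moment': [0.0382, -0.0016, -0.0322]}
```

View pics/both1.png

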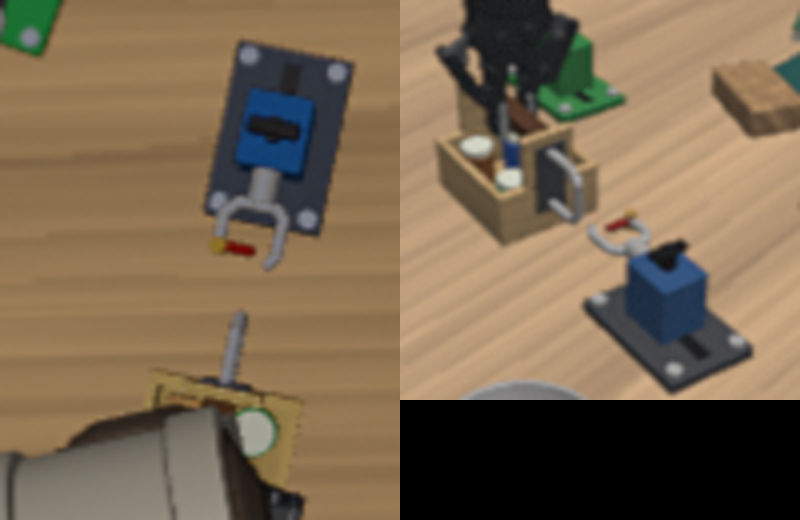

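The top crop shows the ring at about (235,345), slightly left of the middle of the mouth (245,255), and level. The scene view shows the ring upright in front of the hook. Next I'll measure the sideways offset between ring and hook within the top view.

```bash
python3 - <<'E'
from h import *
z=np.load("top1.npz");p=z["p"];X=cloud(z["d"],"top")
a=np.radians(-13.03);A=np.array([[np.cos(a),-np.sin(a)],[np.sin(a),np.cos(a)]])
m=(X[...,2]>.006)&(X[...,2]<.02);m[:120]=0;m[200:]=0;m[:,:210]=0;m[:,290:]=0
n,l,st,_=cv2.connectedComponentsWithStats(m.astype(np.uint8));v,u=np.nonzero(l==1+np.argmax(st[1:,4]))
r=cv2.minAreaRect((onplane(np.c_[u,v],.012,"top")[:,:2]*1000).astype(np.float32));print("plate",r)
O=np.array(r[0])/1000
v,u=np.mgrid[:384,:512];uv=np.c_[u.ravel(),v.ravel()]
hs=cv2.cvtColor(p,cv2.COLOR_RGB2HSV).reshape(-1,3).astype(int)
def loc(zz):return (onplane(uv,zz,"top")[:,:2]-O)@A*1000
Z=X[...,2].ravel()
q=loc(.084);k=(Z>.03)&(q[:,0]>-190)&(q[:,0]<-118)&(abs(q[:,1])<40)
print("ring pts by x (z=.084 plane)")
for x in range(-172,-112,5):
    j=k&(abs(q[:,0]-x)<2.5)
    if j.sum():print(x,j.sum(),q[j,1].mean().round(1),q[j,1].min().round(1),q[j,1].max().round(1),Z[j].mean().round(3))
q=loc(.056);k=(Z>.04)&(Z<.07)&(abs(q[:,1])<40)
print("hook")
for x in range(-102,-28,6):
    j=k&(abs(q[:,0]-x)<3)
    if j.sum():print(x,j.sum(),q[j,1].min().round(1),q[j,1].max().round(1))
red=((hs[:,0]<8)|(hs[:,0]>172))&(hs[:,1]>150)&(hs[:,2]>90)&(abs(q[:,1])<40)&(q[:,0]>-110)&(q[:,0]<-50)
print("gate",red.sum(),q[red].mean(0),q[red].min(0),q[red].max(0))
E
```

```text
plate ((705.8516845703125, 46.42997741699219), (83.18573760986328, 119.83740997314453), 76.935791015625)
ring pts by x (z=.084 plane)
-172 65 -0.4 -39.7 39.8 0.083
-167 46 -0.7 -38.7 37.9 0.075
-162 9 -5.6 -20.1 5.4 0.073
-157 9 -4.7 -8.8 -0.4 0.075
-152 8 -6.0 -10.2 -1.8 0.073
-147 8 -5.0 -9.2 -0.8 0.073
-142 8 -5.3 -10.1 -0.3 0.073
-137 9 -1.3 -9.1 26.7 0.205
-132 8 -6.3 -15.5 -0.8 0.218
-127 9 -3.3 -10.1 18.4 0.196
-122 7 -5.6 -9.1 -1.2 0.07
hook
-90 5 -16.3 -10.7
-84 26 -20.3 24.6
-78 29 -21.8 25.1
-72 14 -20.7 23.6
-66 16 -21.7 23.2
-60 15 -21.2 23.7
-54 27 -19.6 19.7
-48 25 -16.1 15.7
-42 17 -9.5 7.2
-36 17 -10.4 5.7
-30 23 -22.0 17.4
gate 15 [-80.47976127   4.31809337] [-83.26363995  -3.6387778 ] [-77.71892981  11.9881356 ]
```

```bash
python3 - <<'E'
from h import *
a=np.radians(-13.03);A=np.array([[np.cos(a),-np.sin(a)],[np.sin(a),np.cos(a)]]);O=np.array([.7053,.0448])
for n in("top","scene"):
    z=np.load(n+"1.npz");X=cloud(z["d"],n);q=np.dstack([(X[...,:2]-O)@A,X[...,2:]])*1000
    def f(name,x0,x1,y0,y1,z0,z1):
        k=(q[...,0]>x0)&(q[...,0]<x1)&(q[...,1]>y0)&(q[...,1]<y1)&(q[...,2]>z0)&(q[...,2]<z1)
        if k.sum():P=q[k];print(n,name,k.sum(),"med",np.median(P,0).round(1),"p2",np.percentile(P,3,axis=0).round(1),"p97",np.percentile(P,97,axis=0).round(1))
    f("ring",-162,-110,-22,22,25,105)
    f("bar",-135,-110,-22,22,45,70)
    f("upper leg",-158,-130,-22,22,78,105)
    f("stem",-46,-36,-18,18,40,66);f("nose wall",-75,-62,-30,-8,40,66);f("left wall",-75,-62,8,30,40,66)
    f("gate/front",-95,-78,-30,30,40,66);f("block",-25,25,-35,35,60,70);f("plate",-70,70,-50,50,9,15)
E
```

```text
top ring 67 med [-141.2   -3.7   84.5] p2 [-159.9   -6.    33.1] p97 [-121.5    1.1   90.3]
top bar 2 med [-121.5   -5.3   53. ] p2 [-122.7   -5.9   45.9] p97 [-120.2   -4.6   60. ]
top upper leg 36 med [-144.3   -2.5   86.9] p2 [-157.2   -6.1   82.5] p97 [-131.4    1.1   90.3]
top stem 25 med [-41.2   0.4  62.1] p2 [-45.4  -7.8  56.8] p97 [-36.4   8.4  64.8]
top nose wall 16 med [-68.4 -16.5  58.8] p2 [-73.8 -19.8  55.2] p97 [-62.7 -12.8  61.3]
top left wall 16 med [-68.6  21.3  58.9] p2 [-74.   18.2  53.5] p97 [-62.8  25.   61.7]
top gate/front 48 med [-82.    5.2  58.4] p2 [-88.9 -18.   52.7] p97 [-78.5  25.2  62.9]
top block 244 med [-3.1 -0.3 65.5] p2 [-23.7 -21.   61.5] p97 [21.4 21.  69.2]
top plate 637 med [10.3 -4.2 12. ] p2 [-56.8 -38.1   9.3] p97 [58.3 38.6 14.7]
scene ring 87 med [-132.4   -6.6   68. ] p2 [-159.1   -9.7   33. ] p97 [-122.8   -1.6   89.7]
scene bar 23 med [-124.    -6.    57.7] p2 [-127.4   -9.    45.8] p97 [-122.2   -1.2   68.8]
scene upper leg 24 med [-139.6   -7.    87.4] p2 [-157.4  -10.    81.8] p97 [-131.5   -2.8   90. ]
scene stem 15 med [-40.7  -7.9  62.9] p2 [-44.6 -11.9  57. ] p97 [-36.6   3.2  65.2]
scene nose wall 9 med [-69.7 -19.8  58.3] p2 [-73.3 -23.   56.5] p97 [-64.6 -17.6  61.6]
scene left wall 11 med [-68.4  16.5  59.3] p2 [-74.5  14.9  55.7] p97 [-62.5  19.7  61.6]
scene gate/front 51 med [-82.7   7.5  59.1] p2 [-89.4 -21.7  52. ] p97 [-78.4  20.8  65.7]
scene block 184 med [  5.4 -10.3  66.8] p2 [-22.4 -24.8  61. ] p97 [19.4 16.4 69. ]
scene plate 509 med [ 24.7 -19.   13. ] p2 [-56.9 -42.7  10. ] p97 [55.9 33.4 14.7]
```

Both views agree: the ring sits about 3 mm to the anchor's -y side. The gate is at about x = -80 and the bar at about -124. I'll correct +3 mm sideways and approach.

Call:
arm_command --pt "0 0.003 0 0 0 0 0" --pt "-0.005 0.003 0 0 0 0 0" --pt "-0.01 0.003 0 0 0 0 0" --pt "-0.015 0.003 0 0 0 0 0" --pt "-0.02 0.003 0 0 0 0 0" --pt "-0.02 0.003 0 0 0 0 0" --pt "-0.02 0.003 0 0 0 0 0"

```text
t: 7.5
eef_pos: [0.4966, 0.0919, 0.0841]
tcp_rot: [[-0.974, 0.228, -0.001], [0.228, 0.974, -0.0], [0.0, -0.0, -1.0]]
contact_force: [-0.5, -0.6, -7.2]
gripper_width: 0.226
gripper_force: 59.8
```

```bash
python3 - <<'E'
from h import *
a=np.radians(-13.03);A=np.array([[np.cos(a),-np.sin(a)],[np.sin(a),np.cos(a)]]);O=np.array([.7053,.0448])
s=readout.get_state();print(s["eef_pos"],(s["eef_pos"][:2]-O)@A*1000,s["contact_force"])
n="top";p,d=cams.camera(n);X=cloud(d,n);q=np.dstack([(X[...,:2]-O)@A,X[...,2:]])*1000
for nm,x0,x1,y0,y1,z0,z1 in(("leg",-145,-108,-22,22,70,105),("stem",-46,-36,-18,18,40,66),("nose",-75,-62,-30,-8,40,66),("left",-75,-62,8,30,40,66)):
    k=(q[...,0]>x0)&(q[...,0]<x1)&(q[...,1]>y0)&(q[...,1]<y1)&(q[...,2]>z0)&(q[...,2]<z1);P=q[k];print(nm,k.sum(),np.median(P,0).round(1),P.mean(0).round(1),P.max(0).round(1))
cv2.imwrite("pics/top2.png",cv2.resize(p[130:220,200:280],None,fx=6,fy=6,interpolation=cv2.INTER_CUBIC)[:,:,::-1])
E
```

```text
[0.49662034 0.09190166 0.0841141 ] [-213.92620608   -1.16027721] [-0.54897096 -0.55642784 -7.24689955]
leg 48 [-126.8    0.5   84.9] [-126.3    0.4   85.1] [-108.9    4.6   90.9]
stem 25 [-41.1   0.2  62.7] [-41.    0.4  62.1] [-36.    8.9  65.7]
nose 16 [-68.3 -16.3  57.6] [-68.2 -16.3  57.5] [-62.3 -12.3  61. ]
left 16 [-68.4  21.3  58.2] [-68.5  21.4  58.1] [-62.6  25.1  61.1]
```

View pics/top2.png

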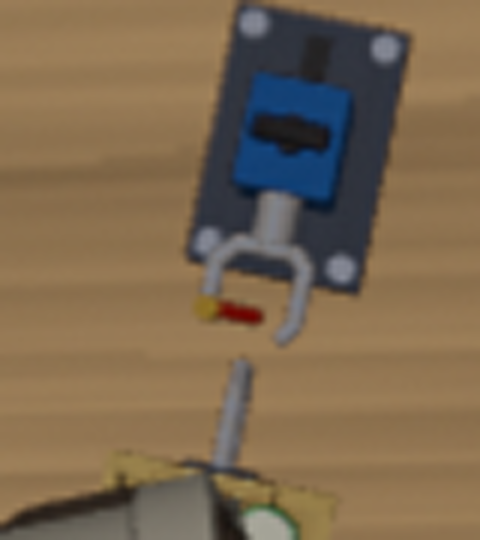

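The ring tip at (243,365) points between the gate tip (260,318) and the nose (285,338), centred on the mouth. Feeling forward now.

Call:
arm_command --pt "-0.002 -0.0005 0 0 0 0 0" --pt "-0.004 -0.0005 0 0 0 0 0" --pt "-0.006 -0.0005 0 0 0 0 0" --pt "-0.008 -0.0005 0 0 0 0 0" --pt "-0.01 -0.0005 0 0 0 0 0" --pt "-0.012 -0.0005 0 0 0 0 0" --pt "-0.012 -0.0005 0 0 0 0 0"

```text
t: 8.25
eef_pos: [0.5085, 0.0887, 0.0843]
tcp_rot: [[-0.974, 0.228, 0.0], [0.228, 0.974, -0.0], [-0.0, -0.0, -1.0]]
contact_force: [-0.7, -0.0, -7.2]
gripper_width: 0.223
gripper_force: 59.8
```

Call:
arm_command --pt "-0.001 0 0 0 0 0 0" --pt "-0.002 0 0 0 0 0 0" --pt "-0.003 0 0 0 0 0 0" --pt "-0.004 0 0 0 0 0 0" --pt "-0.004 0 0 0 0 0 0"

```text
t: 8.75
eef_pos: [0.5118, 0.0879, 0.0842]
tcp_rot: [[-0.974, 0.228, -0.001], [0.228, 0.974, 0.0], [0.001, -0.0, -1.0]]
contact_force: [-1.7, 0.3, -6.5]
gripper_width: 0.219
gripper_force: 59.8
```

Call:
arm_command --pt "-0.001 0 0 0 0 0 0" --pt "-0.002 0 0 0 0 0 0" --pt "-0.003 0 0 0 0 0 0" --pt "-0.003 0 0 0 0 0 0"

```text
t: 9.15
eef_pos: [0.5149, 0.0871, 0.0842]
tcp_rot: [[-0.974, 0.228, -0.001], [0.228, 0.974, -0.0], [0.001, -0.0, -1.0]]
contact_force: [-5.5, 0.7, -5.0]
gripper_width: 0.223
gripper_force: 60.0
```

Call:
arm_command --pt "-0.001 0 0 0 0 0 0" --pt "-0.002 0 0 0 0 0 0" --pt "-0.003 0 0 0 0 0 0" --pt "-0.003 0 0 0 0 0 0"

```text
t: 9.55
eef_pos: [0.5176, 0.0865, 0.0842]
tcp_rot: [[-0.974, 0.228, -0.001], [0.228, 0.974, 0.0], [0.001, -0.0, -1.0]]
contact_force: [-5.7, 1.4, -5.9]
gripper_width: 0.218
gripper_force: 60.0
```

Call:
arm_command --pt "-0.001 0 0 0 0 0 0" --pt "-0.002 0 0 0 0 0 0" --pt "-0.003 0 0 0 0 0 0" --pt "-0.004 0 0 0 0 0 0" --pt "-0.004 0 0 0 0 0 0"

```text
t: 10.05
eef_pos: [0.521, 0.0856, 0.0838]
tcp_rot: [[-0.974, 0.228, -0.002], [0.228, 0.974, -0.0], [0.002, -0.001, -1.0]]
contact_force: [-6.9, -0.0, -7.5]
gripper_width: 0.226
gripper_force: 59.9
```

Call:
arm_command --pt "-0.001 0 0 0 0 0 0" --pt "-0.002 0 0 0 0 0 0" --pt "-0.003 0 0 0 0 0 0" --pt "-0.004 0 0 0 0 0 0" --pt "-0.004 0 0 0 0 0 0"

```text
t: 10.55
eef_pos: [0.5245, 0.0844, 0.0835]
tcp_rot: [[-0.974, 0.228, -0.003], [0.228, 0.974, -0.0], [0.003, -0.001, -1.0]]
contact_force: [-8.1, -2.0, -7.3]
gripper_width: 0.218
gripper_force: 59.8
```

Call:
arm_command --pt "-0.001 0 -0.001 0 0 0 0" --pt "-0.002 0 -0.001 0 0 0 0" --pt "-0.003 0 -0.001 0 0 0 0" --pt "-0.003 0 -0.001 0 0 0 0"

```text
t: 10.95
eef_pos: [0.5275, 0.0832, 0.0844]
tcp_rot: [[-0.973, 0.229, -0.003], [0.229, 0.973, -0.002], [0.003, -0.002, -1.0]]
contact_force: [-8.0, -4.5, -7.6]
gripper_width: 0.225
gripper_force: 59.9
```

Call:
arm_command --pt "-0.001 0 0 0 0 0 0" --pt "-0.002 0 0 0 0 0 0" --pt "-0.003 0 0 0 0 0 0" --pt "-0.003 0 0 0 0 0 0"

```text
t: 11.35
eef_pos: [0.5315, 0.0823, 0.0848]
tcp_rot: [[-0.973, 0.229, -0.001], [0.229, 0.973, -0.002], [0.0, -0.002, -1.0]]
contact_force: [0.2, -0.9, -6.6]
gripper_width: 0.218
gripper_force: 60.1
```

The push dropped from about 9 N to about 0, so the gate has snapped shut. Now to the back of the hook.

Call:
arm_command --pt "-0.001 0 0 0 0 0 0" --pt "-0.002 0 0 0 0 0 0" --pt "-0.003 0 0 0 0 0 0" --pt "-0.004 0 0 0 0 0 0" --pt "-0.005 0 0 0 0 0 0" --pt "-0.005 0 0 0 0 0 0"

```text
t: 11.95
eef_pos: [0.5366, 0.0822, 0.0853]
tcp_rot: [[-0.974, 0.228, 0.0], [0.228, 0.974, 0.0], [-0.0, 0.0, -1.0]]
contact_force: [-0.3, -0.8, -5.9]
gripper_width: 0.221
gripper_force: 60.1
```

Call:
arm_command --pt "-0.001 0 0 0 0 0 0" --pt "-0.002 0 0 0 0 0 0" --pt "-0.002 0 0 0 0 0 0"

```text
t: 12.25
eef_pos: [0.5385, 0.0817, 0.0853]
tcp_rot: [[-0.974, 0.228, 0.0], [0.228, 0.974, 0.0], [-0.0, 0.0, -1.0]]
contact_force: [0.7, 1.2, -7.9]
gripper_width: 0.22
gripper_force: 60.1
```

Call:
arm_command --pt "-0.0005 0 0 0 0 0 0" --pt "-0.001 0 0 0 0 0 0" --pt "-0.001 0 0 0 0 0 0"

```text
t: 12.55
eef_pos: [0.5394, 0.0815, 0.0853]
tcp_rot: [[-0.974, 0.228, -0.0], [0.228, 0.974, -0.0], [0.0, -0.0, -1.0]]
contact_force: [0.2, -0.5, -6.9]
gripper_width: 0.223
gripper_force: 60.1
```

Call:
arm_command --pt "-0.0005 0 0 0 0 0 0" --pt "-0.001 0 0 0 0 0 0" --pt "-0.001 0 0 0 0 0 0"

```text
t: 12.85
eef_pos: [0.5404, 0.0813, 0.0853]
tcp_rot: [[-0.974, 0.228, 0.0], [0.228, 0.974, 0.0], [-0.0, 0.0, -1.0]]
contact_force: [0.3, -0.0, -7.1]
gripper_width: 0.222
gripper_force: 60.1
```

Call:
arm_command --pt "-0.0005 0 0 0 0 0 0" --pt "-0.001 0 0 0 0 0 0" --pt "-0.001 0 0 0 0 0 0"

```text
t: 13.15
eef_pos: [0.541, 0.0811, 0.0852]
tcp_rot: [[-0.974, 0.228, -0.001], [0.228, 0.974, 0.0], [0.001, -0.0, -1.0]]
contact_force: [-1.6, 0.9, -5.9]
gripper_width: 0.224
gripper_force: 60.2
```

Call:
arm_command --pt "-0.0005 0 0 0 0 0 0" --pt "-0.001 0 0 0 0 0 0" --pt "-0.001 0 0 0 0 0 0"

```text
t: 13.45
eef_pos: [0.5413, 0.081, 0.0851]
tcp_rot: [[-0.974, 0.228, -0.002], [0.228, 0.974, 0.0], [0.002, -0.0, -1.0]]
contact_force: [-6.6, 2.1, -3.7]
gripper_width: 0.226
gripper_force: 60.5
```

Call:
arm_command --pt "-0.0003 0 0 0 0 0 0" --pt "-0.0006 0 0 0 0 0 0" --pt "-0.0006 0 0 0 0 0 0" --pt "-0.0006 0 0 0 0 0 0" --pt "-0.0006 0 0 0 0 0 0"

```text
t: 13.95
eef_pos: [0.5414, 0.081, 0.0851]
tcp_rot: [[-0.974, 0.227, -0.003], [0.227, 0.974, 0.001], [0.003, -0.0, -1.0]]
contact_force: [-9.8, 1.1, -2.8]
gripper_width: 0.224
gripper_force: 60.6
```

About 10 N at the back. Ease off, then lower to the bench.

Call:
arm_command --pt "0.001 0 0 0 0 0 0" --pt "0.002 0 0 0 0 0 0" --pt "0.002 0 0.001 0 0 0 0" --pt "0.002 0 0.002 0 0 0 0" --pt "0.002 0 0.002 0 0 0 0" --pt "0.002 0 0.002 0 0 0 0"

```text
t: 14.55
eef_pos: [0.541, 0.0811, 0.0832]
tcp_rot: [[-0.974, 0.228, -0.0], [0.228, 0.974, -0.0], [0.0, -0.0, -1.0]]
contact_force: [-1.2, 0.7, -7.2]
gripper_width: 0.224
gripper_force: 60.2
```

Call:
arm_command --pt "0 0 0.0003 0 0 0 0" --pt "0 0 0.0006 0 0 0 0" --pt "0 0 0.0006 0 0 0 0"

```text
t: 14.85
eef_pos: [0.5409, 0.0811, 0.0827]
tcp_rot: [[-0.974, 0.228, 0.0], [0.228, 0.974, -0.0], [-0.0, -0.0, -1.0]]
contact_force: [-1.8, 1.5, -6.0]
gripper_width: 0.225
gripper_force: 60.2
```

Call:
arm_command --pt "0 0 0.0003 0 0 0 0" --pt "0 0 0.0006 0 0 0 0" --pt "0 0 0.0008 0 0 0 0" --pt "0 0 0.0008 0 0 0 0"

```text
t: 15.25
eef_pos: [0.5411, 0.0813, 0.0824]
tcp_rot: [[-0.974, 0.228, 0.001], [0.228, 0.974, 0.0], [-0.001, 0.0, -1.0]]
contact_force: [-4.5, 1.8, 0.1]
gripper_width: 0.225
gripper_force: 61.1
```

The bench now carries the caddy. Releasing.

Call:
arm_command --pt "0 0 0 0 0 0 0.03" --pt "0 0 0 0 0 0 0.05" --pt "0 0 0 0 0 0 0.07" --pt "0 0 0 0 0 0 0.0854" --pt "0 0 0 0 0 0 0.0854" --pt "0 0 0 0 0 0 0.0854" --pt "0 0 0 0 0 0 0.0854"

```text
t: 15.95
eef_pos: [0.541, 0.0811, 0.0819]
tcp_rot: [[-0.974, 0.228, 0.0], [0.228, 0.974, -0.0], [-0.0, 0.0, -1.0]]
contact_force: [0.1, 0.0, 0.4]
gripper_width: 0.999
gripper_force: 0.0
```

Call:
arm_command --pt "0 0 -0.01 0 0 0 0.0854" --pt "0 0 -0.03 0 0 0 0.0854" --pt "0 0 -0.06 0 0 0 0.0854" --pt "0 0 -0.1 0 0 0 0.0854" --pt "0.04 0 -0.14 0 0 0 0.0854" --pt "0.08 0 -0.16 0 0 0 0.0854" --pt "0.1 0 -0.16 0 0 0 0.0854" --pt "0.1 0 -0.16 0 0 0 0.0854"

```text
t: 16.75
eef_pos: [0.4422, 0.1044, 0.2445]
tcp_rot: [[-0.974, 0.227, 0.004], [0.227, 0.974, 0.001], [-0.003, 0.002, -1.0]]
contact_force: [0.6, 0.9, 0.6]
gripper_width: 0.999
gripper_force: 0.0
```

```bash
python3 - <<'E'
from h import *
p,d=cams.camera("top");a=cv2.resize(p[130:220,200:280],(400,450),interpolation=cv2.INTER_CUBIC)
q,d=cams.camera("scene");b=cv2.resize(q[150:240,220:300],(400,450),interpolation=cv2.INTER_CUBIC)
cv2.imwrite("pics/end.png",np.hstack([a,b])[:,:,::-1]);s=readout.get_state();print(s["t"],s["gripper_width"],s["contact_force"],s["eef_pos"])
E
```

```text
16.85 1.002308194662631 [-0.34176657  0.59087355  0.24067669] [0.44374127 0.1040094  0.24259685]
```

View pics/end.png

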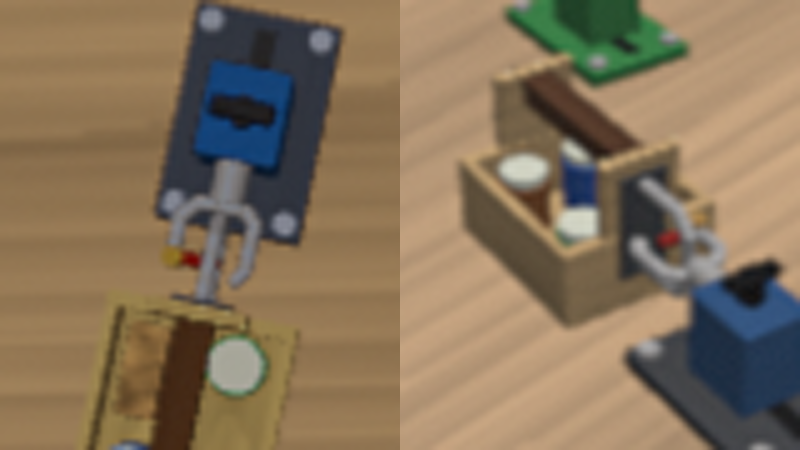

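The ring passes through to the back of the hook (210,215). The red gate is shut across it at (190,258), in line with the hinge. The caddy stands flat and the robot is clear.

```bash
python3 -c "
from station import bot;print(bot.hand_in())"
```

```text
the job is handed in; nothing more can be done
None
```

The caddy is clipped to the blue anchor with the gate shut behind its ring, pressed home at about 10 N and left standing flat on the bench, and I handed the job in at about 17 s.

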